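Put the coins away in the cash drawer with the hidden catch

TASK

Put the coin rack away in the cash drawer. First stand the drink can that blocks the drawer upright in the free end of the cardboard carton; then slide along the channel on the drawer unit's top front edge until you drop into the hidden recess, press the catch in it so that the drawer springs open, lay the rack flat in the drawer, let go, and push the drawer fully shut so that it latches with the rack inside. Do not disturb the bottle, the card terminal on the unit or the other can, and do not knock anything over.

Things in the scene. Friction and masses are not known exactly. Their poses are not given: they have to be found in the camera images.
- till: Grey steel cash drawer unit, fixed, 220 (its x) x 360 (its y) x 120 mm high. Origin: centre of its underside; its -x side faces the robot, and there the drawer springs out. A channel runs along its y in the top near the front edge, 45 mm wide (x = -100 to -55 mm), 8 mm deep (floor at z = 112 mm, rim at 120), open from y = -85 to +85 mm.
- channel_mid (a point): Middle of the channel's length and width, at floor height; axes as the unit's. Somewhere along the channel, its centre within 40 mm either way along y (differs each time), the floor has a recess 48 mm long and as wide as the channel. In it lies the pad of a sprung catch, the same grey, 20 mm below the channel floor. Nothing else marks it.
- catch (a joint): Travel of the catch pad, m: 0 = up, 0.010 = fully down; it springs back up. Starts to move at 2.4 N; pressed about 6 mm down (6 N; 8.4 N at the bottom) it frees the drawer.
- drawer (a joint): Travel of the drawer out of the unit (along the unit's -x), m: 0 = shut and latched, 0.11 = fully open, -0.005 = pushed in to its stop. A spring of about 4 N drives it out when freed. To latch, push it in (up to about 15 N) to below -0.001; it then rests near 0 when released. It has no handle.
- drawer_floor (a point): Point on the drawer's inner floor, moving with it, axes as the unit's; with the drawer shut at x = -60, y = 0, z = 12 mm in the unit's frame. From here the inside runs x = -50 to +78 and y = -161 to +161 mm; walls 50 mm high. Open, 110 mm of the floor shows: from the front plate (x = -50) to the unit's front face (x = +60). What goes in must stay lower than 62 mm.
- drawer_front (a point): Point on the outer face of the drawer's front plate, mid-width, 65 mm above the counter, moving with the drawer, axes as the unit's. The plate is 8 mm thick, 336 mm wide, from 4 to 84 mm above the counter. Push here along the unit's +x to shut it; the unit's face behind rises to 120 mm.
- can_center (a point): Centre of the slim drink can that stands on the counter right in front of the drawer: 54 mm across, 140 mm tall, about 0.28 kg, z axis up along the can. This point is half-way up.
- carton: Open cardboard carton, fixed, 200 (its x) x 120 (its y) x 45 mm high, walls and floor 5 mm thick. Origin: centre of its underside. It stands left or right of the drawer unit. Its +x end is taken by the other can, its -x end is free.
- spare_center (a point): Centre (half-way up) of the other, identical can, which stands in the carton's +x end. A bystander.
- rack_center (a point): Centre of the coin rack: grey trough of coins 46 (its x) x 120 (its y) x 28 mm high, with an upright cross handle over its middle, 12 mm thick (along y), 40 mm wide (along x), its top 52 mm above the underside; about 0.35 kg. This point is 26 mm above the underside. Lies on the counter, on the side away from the carton. Pinch the handle from above, closing along the rack's y.
- bottle: Tall water bottle, 64 mm across, 200 mm tall, standing close to one long side (-x) of the rack. Origin: centre of its underside. A bystander.
- terminal: Black card terminal 75 x 150 x 31 mm lying on the unit's top behind the channel. Origin: centre of its underside. A bystander.
Things that resemble listed ones, but are neither listed nor needed, are in the scene too. What is shaped like the part that bears rack_center but pink or red is not meant.

How it is judged:
By the outcome, as a careful person would: the job done as asked, in the order asked, and still so for the second after the job is handed in, with the robot touching nothing.
It also fails if it takes over 72 s, if anything falls off the work surface, if the arm or the gripper's body presses on something with over 40 N, if the wrist force passes 120 N, or if a joint passes its speed limit or range.

ROBOT

A 7-joint arm with a two-finger parallel gripper is mounted at the origin on the work surface. World frame = base frame: x ahead of the robot, y to its left, z up, the work surface at z = 0. Lengths are in m, angles in rad, forces in N, time in s.
With the tool pointing down it reaches from about 0.4 to 0.85 m from the base axis. Payload 4.4 kg.
Tool frame: the origin (TCP) lies midway between the tips of the shut fingers; the grasp point (between the pads) lies behind it (hold_point_z is the z of the grasp point in the tool frame, in m); z points along the fingers, y is the line along which they close (so a half turn about z gives the same grasp; the last joint's range is limited). The gripper opens to 94 mm and grips with 3 to 60 N. Pads are 16 mm wide; open, the fingers measure 119 mm over their backs; the gripper's body (75 mm by 177 mm) begins 78 mm behind the grasp point.
Start: joints at [-1.172, 0.628, 0.038, 1.517, -0.027, 0.996, -0.02], TCP at [0.291, 0.581, 0.205] pointing down, gripper open.
Joint ranges: [-3.06, 3.06], [-0.37, 2.12], [-1.25, 1.32], [0.18, 2.47], [-1.1, 4.24], [0.23, 1.98], [-2.94, 2.94]. Speed limits (rad/s): [2.57, 2.57, 3.14, 3.14, 3.14, 3.14, 3.14].

INTERFACE

Orientations are given as a rotation vector (axis times angle).
In Python, from workcell import state, capture, get_calibration, close_job, hold_point_z gives the robot as it stands.
- The arm moves only by the tool step_arm, never from a script. Its argument "steps" is a list of rows, each a list of 5 numbers: the gripper's target within -1 to 1 (shut at 1, half-way at 0, fully open at -1), then the shift along the tool's x, y, z in m, then the turn about the tool's z in degrees. A call has exactly 10 rows; each row shifts and turns the commanded pose from where the row before left it, along the tool's axes as they then stand; what a row does not reach is not made up. A row lasts 1/10 s, in which the tool goes at most 50 mm and 8.59 degrees, less where a joint would pass 70% of its speed; a pose out of reach is approached as far as the arm can. A call with a gripper value outside its range is refused whole. The fingers move at their own pace and stop on an object; "newtons" is the grip in N (left out, the last holds). Time passes only in rows, so rows that do not move let the fingers close, or fill a call up. It gives the time, the measured TCP pose, the force, the opening and the grip force at its end, in the units of the state.
- state(): the state, without advancing time (a new reading comes with each control period).
- capture(name): name is "scene" or "top" or "wrist"; returns (picture, depth): 384x512x3 uint8, red, green, blue; 384x512 float32, m along the optical axis (not along the pixel's ray), 0 where there is no reading.
- get_calibration(name): a dict with "camera_matrix" (3x3 intrinsics, pixels), "rvec" (rotation vector, rad) and "tvec" (3), from world to camera coordinates, as OpenCV has them; the wrist camera has in their place "mount" (4x4, takes a point from camera to tool coordinates, whose origin is the TCP and whose axes are the flange's). Camera axes: x right, y down, z forward; pixel columns grow to the right and rows downward; lengths in m; the calibration is good to about 2 mm. The wrist camera is an equidistant fisheye: a pixel r from the principal point sees the ray r / f radians off the axis. A picture is of the moment at which its call begins: read the wrist's pose just before it. get_calibration takes no time and is no camera call.
- close_job(): hands the job in; it is judged then, once.
The state is a dict: "clock": time; "joint_pos": joint angles; "joint_vel": joint speeds; "joint_torque": joint torques, N m; "eef_pos": TCP position; "tool_rot": TCP orientation; "contact_force": force on the tool from outside, world axes, zero at the start; "torque": the same for the moment, N m; "opening": finger opening in m; "finger_force": force on a finger pad.
Only numpy, scipy, OpenCV 4.12 (cv2) and the standard library are available. Lean on these libraries where they do the work, as an engineer would, in place of code of your own. Each camera call takes 0.05 s, during which the arm holds its last target. There are 200 camera calls.

## Working session

There is one attempt and no reset: what is moved stays moved. The work goes in short steps, Python scripts to look and compute and a tool call to move; the robot and the scene stay as the last step left them, time stands still between calls to the robot, and variables do not carry over. Pictures are saved under pics/ and viewed, at most 10 in all, crops included, and the job is handed in when it is done.

Besides the shell and the picture viewer there is one more tool, called after ">>>" as name([rows], argument=value, ...), one row to a line, values as JSON. step_arm: Moves the arm, as the interface text tells. Its arguments: {"type":"object","properties":{"steps":{"type":"array"},"newtons":{"type":"number"}},"required":["steps"]}

```bash
mkdir -p pics; cat > h.py <<'E'
import numpy as np, cv2
from workcell import state, capture, get_calibration, close_job, hold_point_z
def cam(n):
    c=get_calibration(n); K=np.array(c["camera_matrix"],float); R=cv2.Rodrigues(np.array(c["rvec"],float))[0]; t=np.array(c["tvec"],float).ravel()
    return K,R,t
def cloud(n,depth):
    K,R,t=cam(n); v,u=np.mgrid[:384,:512]
    p=np.stack([(u-K[0,2])/K[0,0]*depth,(v-K[1,2])/K[1,1]*depth,depth],-1)
    return (p-t)@R
def save(name,img): cv2.imwrite("pics/"+name,img[...,::-1])
E
python3 - <<'E'
from h import *
print(state(),hold_point_z)
for n in("scene","top"):
    p,d=capture(n); np.savez(n+"0.npz",p=p,d=d); save(n+"0.png",p); K,R,t=cam(n); print(n,K,-R.T@t,R)
a=cv2.imread("pics/scene0.png");b=cv2.imread("pics/top0.png")
E
```

```text
{'clock': 0.0, 'joint_pos': array([-1.17178786,  0.62929602,  0.03842241,  1.51830957, -0.02700943,
        0.99629393, -0.01999918]), 'joint_vel': array([-7.92491636e-05, -2.17638657e-03, -4.82578911e-04,  6.63986138e-04,
       -9.18261365e-04, -1.29359272e-03, -6.09660271e-04]), 'joint_torque': array([-3.45440958e-04, -5.49724174e+01,  1.14398070e+00, -1.86629605e+01,
       -5.20312227e-02,  2.38124630e-02,  1.51643690e-04]), 'eef_pos': array([0.29103972, 0.58049461, 0.20460492]), 'tool_rot': array([-7.23449931e-01, -3.05673510e+00,  2.73556113e-03]), 'contact_force': array([ 0.05762972, -0.06693494, -0.00968255]), 'torque': array([-0.010981  , -0.00272495, -0.01638447]), 'finger_force': 0.0, 'opening': 0.0939323858881175} -0.0188
scene [[408.38251654   0.         247.92033717]
 [  0.         408.38251654 189.1053913 ]
 [  0.           0.           1.        ]] [ 1.43683673 -0.43947178  1.02980615] [[ 0.33105971  0.94359536  0.00522217]
 [ 0.66838128 -0.23058733 -0.70717462]
 [-0.66608252  0.23760743 -0.70701965]]
top [[394.93793023   0.         255.05349014]
 [  0.         394.93793023 190.91955638]
 [  0.           0.           1.        ]] [ 0.46092322 -0.14217088  1.41272406] [[ 2.19503653e-02 -9.99758961e-01  4.47841796e-04]
 [-9.98128540e-01 -2.19401370e-02 -5.70793164e-02]
 [ 5.70753838e-02  8.05908168e-04 -9.98369546e-01]]
```

View pics/scene0.png

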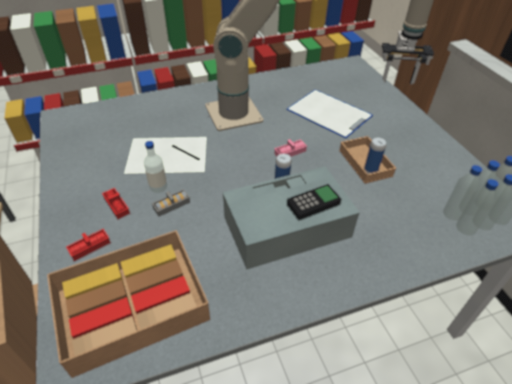

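View pics/top0.png

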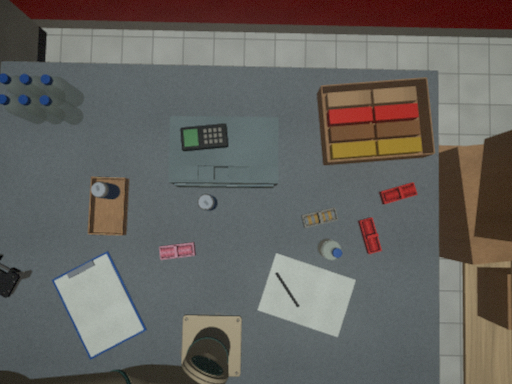

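Top view: drink can at (206,202) in front of the till (170–280,117–187). The carton is at (108,206), with the spare can at (100,190) in its far end, and the bottle is at (331,250). Rack candidates: grey-tan (320,217), pink (177,251), red (370,235), red (398,193). The grey one beside the bottle matches the description.

```bash
python3 - <<'E'
from h import *
z=np.load("top0.npz");p,d=z["p"],z["d"];X=cloud("top",d)
np.set_printoptions(precision=4,suppress=True,linewidth=180)
def reg(u0,u1,v0,v1,lo,hi):
    m=np.zeros(d.shape,bool);m[v0:v1,u0:u1]=1
    return m&(X[...,2]>lo)&(X[...,2]<hi)&(d>0)
def rect(name,m):
    q=X[m]; r=cv2.minAreaRect(q[:,:2].astype(np.float32)); print(name,m.sum(),"c",np.array(r[0]),"size",np.array(r[1]),"ang",r[2],"med",np.median(q,0),"z",np.percentile(q[:,2],[2,50,98]))
rect("table",reg(300,400,260,300,-.1,.1))
rect("till",reg(155,295,105,195,.105,.135))
rect("term",reg(170,240,115,160,.138,.17))
rect("can",reg(190,225,190,215,.12,.16))
rect("carton",reg(80,135,170,245,.03,.06))
rect("spare",reg(80,120,170,205,.12,.16))
rect("rack",reg(295,345,200,233,.012,.07))
rect("rackhandle",reg(295,345,200,233,.04,.07))
rect("bottle",reg(312,350,235,265,.1,.22))
rect("bottlecap",reg(312,350,235,265,.17,.22))
# channel profile
for v in range(155,192,3): print(v,X[v,175:280:7,2])
a=cv2.resize(p[150:275,60:360],None,fx=2.6,fy=2.6,interpolation=cv2.INTER_CUBIC);save("crop1.png",a)
E
```

```text
table 3981 c [ 0.235 -0.483] size [0.139 0.354] ang 1.1225837469100952 med [ 0.2353 -0.4826  0.0005] z [-0.0057  0.0005  0.0069]
till 5975 c [ 0.6523 -0.0343] size [0.2615 0.3606] ang 1.1618380546569824 med [ 0.6569 -0.0661  0.1197] z [0.11   0.1197 0.1256]
term 1080 c [0.7075 0.0278] size [0.0763 0.1506] ang 6.522618293762207 med [0.7059 0.0269 0.1507] z [0.1436 0.1507 0.1567]
can 215 c [0.4978 0.0171] size [0.0527 0.0505] ang 46.83202362060547 med [0.4975 0.0162 0.1388] z [0.1229 0.1388 0.1454]
carton 463 c [0.4789 0.3715] size [0.123 0.2  ] ang 89.460205078125 med [0.4918 0.35   0.0431] z [0.0308 0.0431 0.056 ]
spare 243 c [0.5299 0.3616] size [0.05   0.0525] ang 71.21692657470703 med [0.5288 0.3581 0.1437] z [0.1231 0.1437 0.15  ]
rack 428 c [ 0.4544 -0.3701] size [0.0461 0.1206] ang 14.71382999420166 med [ 0.4541 -0.3669  0.0303] z [0.0136 0.0303 0.0537]
rackhandle 46 c [ 0.4567 -0.3648] size [0.033  0.0374] ang 75.30945587158203 med [ 0.4538 -0.3696  0.0509] z [0.0402 0.0509 0.0561]
bottle 324 c [ 0.3499 -0.395 ] size [0.0591 0.0612] ang 65.35308837890625 med [ 0.353  -0.3885  
[... 938 characters left out ...]
189]
176 [0.1217 0.1162 0.1197 0.1215 0.1106 0.1129 0.0943 0.0926 0.1144 0.1092 0.1084 0.1197 0.1162 0.1206 0.1209]
179 [0.1227 0.1196 0.1199 0.1183 0.1215 0.1246 0.1213 0.1189 0.121  0.1086 0.1086 0.1174 0.1212 0.1267 0.1228]
182 [0.0935 0.1001 0.1046 0.1094 0.1098 0.1103 0.1229 0.1224 0.117  0.1193 0.1218 0.1181 0.1184 0.1217 0.1172]
185 [0.079  0.0833 0.0807 0.0803 0.0792 0.0842 0.0848 0.0854 0.0872 0.0823 0.0822 0.082  0.0839 0.0856 0.0853]
188 [ 0.0014  0.0036  0.0037  0.0006  0.0043  0.0009  1.4127 -0.0003  0.0058  0.0006  0.0029  0.0002  0.0018 -0.0023  0.0029]
191 [-0.0002  0.0025  0.001  -0.0052 -0.0014  0.0004  0.0052 -0.0045  0.0017 -0.0023 -0.0008 -0.0009  0.0015 -0.0017 -0.0002]
```

View pics/crop1.png

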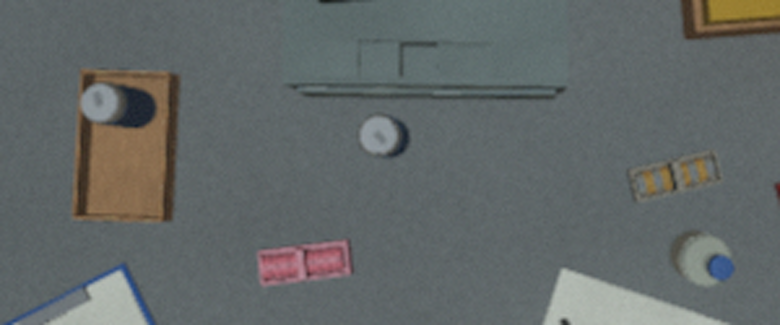

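The close crop confirms the choice: the grey rack with coins and a cross handle at crop (677,177), the pink lookalike at (305,262). Next I measure the till's pose and the recess.

```bash
python3 - <<'E'
from h import *
np.set_printoptions(precision=4,suppress=True)
z=np.load("top0.npz");p,d=z["p"],z["d"];X=cloud("top",d)
Z=X[...,2]
# unit top's front edge: last row (going down) with z>.102; left/right edges by columns
def line(pts): 
    pts=np.array(pts);vx,vy,x0,y0=cv2.fitLine(pts.astype(np.float32),cv2.DIST_HUBER,0,.01,.01).ravel(); 
    return np.array([x0,y0]),np.degrees(np.arctan2(vy,vx))
f=[];b=[]
for u in range(178,272):
    v=[v for v in range(150,190) if Z[v,u]>.102]; f.append(X[v[-1],u,:2])
    v=[v for v in range(105,140) if .105<Z[v,u]<.13]; b.append(X[v[0],u,:2])
l=[];r=[]
for v in range(120,180):
    us=[u for u in range(150,225) if .108<Z[v,u]<.13]; l.append(X[v,us[0],:2])
    us=[u for u in range(225,300) if .108<Z[v,u]<.13]; r.append(X[v,us[-1],:2])
for n,s in zip("fblr",(f,b,l,r)): print(n,line(s))
m=(Z<.105)&(Z>.075);m[:165]=0;m[179:]=0;m[:,:185]=0;m[:,260:]=0
m=cv2.morphologyEx(m.astype(np.uint8),cv2.MORPH_OPEN,np.ones((3,3)))>0
q=X[m];print("recess",len(q),cv2.minAreaRect(q[:,:2].astype(np.float32)),np.median(q,0),np.percentile(q,[3,97],0))
m=(Z<.116)&(Z>.106);m[:165]=0;m[179:]=0
m=cv2.morphologyEx(m.astype(np.uint8),cv2.MORPH_OPEN,np.ones((2,2)))>0
q=X[m];print("chan",np.percentile(q,[3,97],0))
q=X[(Z>.03)&(Z<.06)]
E
```

```text
f (array([ 0.5625, -0.0448], dtype=float32), np.float32(-89.059044))
b (array([0.78  , 0.0014], dtype=float32), np.float32(-89.43169))
l (array([0.6659, 0.1436], dtype=float32), np.float32(0.6181121))
r (array([ 0.6738, -0.2138], dtype=float32), np.float32(1.0625876))
recess 193 ((0.5971697568893433, -0.026111876592040062), (0.04043736681342125, 0.04736902564764023), 1.6744358539581299) [ 0.5975 -0.0255  0.0923] [[ 0.5772 -0.049   0.0862]
 [ 0.6169 -0.0028  0.1012]]
chan [[ 0.571  -0.1196  0.1054]
 [ 0.6132  0.0426  0.1203]]
```

>>> step_arm([
  [-1,0,0,-0.02,-8.5],
  [-1,0,0,-0.02,-8.5],
  [-1,0,0,-0.02,-8.5],
  [-1,0,0,0,-1.1],
  [-1,-0.02,-0.05,0,0],
  [-1,-0.02,-0.05,0,0],
  [-1,-0.02,-0.05,0,0],
  [-1,-0.02,-0.05,0,0],
  [-1,-0.02,-0.05,0,0],
  [-1,-0.02,-0.05,0,0],
])

```text
clock: 1.1
eef_pos: [0.4024, 0.3, 0.2643]
tool_rot: [-0.006, -3.14, 0.002]
contact_force: [0.8, 0.3, -0.3]
opening: 0.094
finger_force: 0.0
```

>>> step_arm([
  [-1,-0.016,-0.047,0,0],
  [-1,-0.016,-0.047,0,0],
  [-1,-0.016,-0.047,0,0],
  [-1,-0.016,-0.047,0,0],
  [-1,-0.016,-0.047,0,0],
  [-1,-0.015,-0.048,0,0],
  [-1,0,0,0,0],
  [-1,0,0,0.03,0],
  [-1,0,0,0.03,0],
  [-1,0,0,0.03,0],
])

```text
clock: 2.1
eef_pos: [0.4965, 0.0199, 0.1737]
tool_rot: [-0.006, -3.141, -0.0]
contact_force: [-1.0, 0.6, -1.4]
opening: 0.0941
finger_force: 0.0
```

```bash
cat >> h.py <<'E'
def wrist(name):
    """wrist picture + depth, and world cloud per pixel (equidistant fisheye)"""
    s=state(); c=get_calibration("wrist"); p,d=capture("wrist"); K=np.array(c["camera_matrix"],float)
    v,u=np.mgrid[:384,:512]; x=(u-K[0,2])/K[0,0]; y=(v-K[1,2])/K[1,1]; th=np.hypot(x,y)+1e-9
    k=np.tan(np.minimum(th,1.5))/th; P=np.stack([x*k*d,y*k*d,d],-1)
    M=np.array(c["mount"],float); R=cv2.Rodrigues(np.array(s["tool_rot"],float))[0]
    W=(P@M[:3,:3].T+M[:3,3])@R.T+s["eef_pos"]
    save(name,p); return p,d,W,s
E
python3 - <<'E'
from h import *
p,d,W,s=wrist("w1.png"); print(s["eef_pos"])
m=(W[...,2]>.13)&(W[...,2]<.15)&(d>0)&(abs(W[...,0]-.498)<.06)&(abs(W[...,1]-.017)<.04)
q=W[m]; print(m.sum(), cv2.minAreaRect(q[:,:2].astype(np.float32)) if m.sum() else 0, q.mean(0))
E
```

```text
[0.49654183 0.01988299 0.17371138]
3175 ((0.4948749542236328, 0.02044018916785717), (0.048300955444574356, 0.0510263629257679), 1.6205655336380005) [0.49312587 0.02065792 0.13930865]
```

View pics/w1.png

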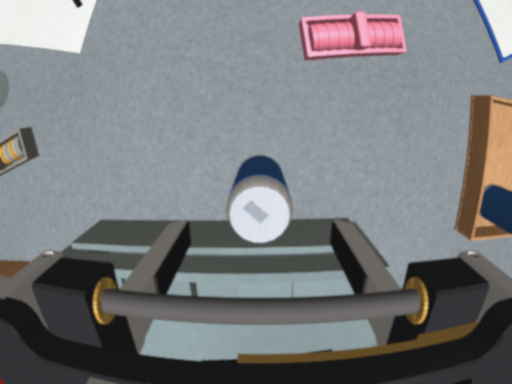

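The can top at (260,208) sits centred between the fingers, so I descend, grip and lift.

>>> step_arm([
  [-1,0,0,0.035,0],
  [-1,0,0,0.035,0],
  [-1,0,0,0.028,0],
  [-1,0,0,0,0],
  [1,0,0,0,0],
  [1,0,0,0,0],
  [1,0,0,0,0],
  [1,0,0,0,0],
  [1,0,0,0,0],
  [1,0,0,0,0],
], newtons=20)

```text
clock: 3.15
eef_pos: [0.4977, 0.0197, 0.078]
tool_rot: [0.001, 3.141, 0.0]
contact_force: [-0.2, -0.5, 3.3]
opening: 0.0535
finger_force: 20.0
```

>>> step_arm([
  [1,0,0,-0.03,0],
  [1,0,0,-0.035,0],
  [1,0,0,-0.035,0],
  [1,0.009,0.03,0,0],
  [1,0.009,0.04,0,0],
  [1,0.009,0.045,0,0],
  [1,0.009,0.045,0,0],
  [1,0.009,0.045,0,0],
  [1,0.009,0.045,0,0],
  [1,0.009,0.04,0,0],
])

```text
clock: 4.15
eef_pos: [0.4333, 0.3119, 0.1772]
tool_rot: [0.001, -3.141, 0.0]
contact_force: [0.3, -0.3, -2.2]
opening: 0.0537
finger_force: 20.0
```

>>> step_arm([
  [1,0.003,0.035,0,0],
  [1,0,0.026,0,0],
  [1,0,0,0,0],
  [1,0,0,0,0],
  [1,0,0,0.02,0],
  [1,0,0,0.02,0],
  [1,0,0,0.015,0],
  [1,0,0,0,0],
  [1,0,0,0,0],
  [1,0,0,0,0],
])

```text
clock: 5.15
eef_pos: [0.4323, 0.3705, 0.1234]
tool_rot: [0.002, 3.14, 0.001]
contact_force: [-0.1, 0.3, -2.7]
opening: 0.0541
finger_force: 20.0
```

```bash
python3 - <<'E'
from h import *
p,d=capture("top"); X=cloud("top",d); save("t2.png",p)
a=cv2.resize(p[165:255,70:150],None,fx=6,fy=6); p2,_=capture("scene"); b=cv2.resize(p2[110:200,310:420],None,fx=5.33,fy=6)
save("c2.png",np.hstack([a[:480],cv2.resize(b,(320,540))[:480]])[:,:800]); print(a.shape)
E
```

```text
(540, 480, 3)
```

View pics/c2.png

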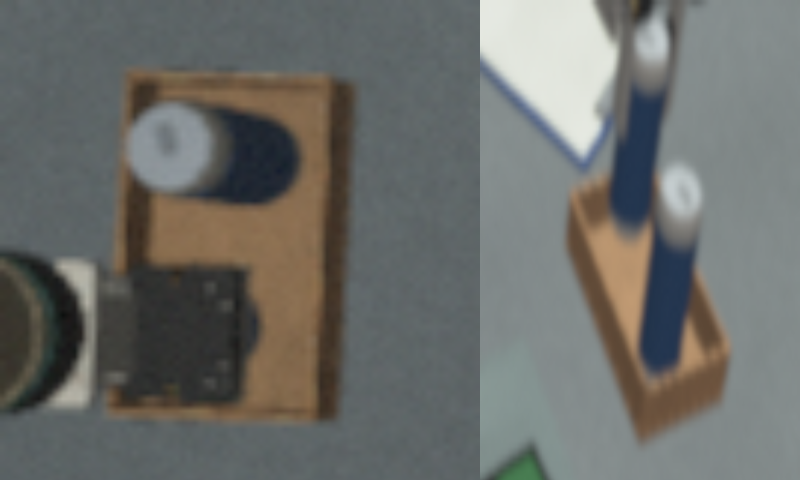

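The held can (crop 640,210) hangs inside the carton's free end and clear of the spare at (660,300). I lower it now.

>>> step_arm([
  [1,0,0,0.015,0],
  [1,0,0,0.012,0],
  [1,0,0,0.006,0],
  [1,0,0,0.003,0],
  [1,0,0,0.002,0],
  [1,0,0,0.0015,0],
  [1,0,0,0.001,0],
  [1,0,0,0,0],
  [1,0,0,0,0],
  [1,0,0,0,0],
])

```text
clock: 6.25
eef_pos: [0.4319, 0.3709, 0.083]
tool_rot: [0.001, 3.141, 0.001]
contact_force: [-1.6, -1.1, 5.9]
opening: 0.0536
finger_force: 20.0
```

>>> step_arm([
  [0.2,0,0,-0.0005,0],
  [0,0,0,0,0],
  [-0.4,0,0,0,0],
  [-0.8,0,0,0,0],
  [-0.8,0,0,0,0],
  [-0.8,0,0,-0.02,0],
  [-0.8,0,0,-0.035,0],
  [-0.8,0,0,-0.04,0],
  [-0.8,0,0,-0.04,0],
  [-0.8,0,0,0,0],
])

```text
clock: 7.25
eef_pos: [0.4344, 0.3732, 0.2228]
tool_rot: [0.001, 3.134, 0.011]
contact_force: [0.6, 0.0, -0.6]
opening: 0.085
finger_force: 0.0
```

```bash
python3 - <<'E'
from h import *
p,d,W,s=wrist("w3.png"); print(s["eef_pos"])
for c in ((.432,.371),(.53,.36)):
    m=(W[...,2]>.13)&(W[...,2]<.155)&(d>0)&(np.hypot(W[...,0]-c[0],W[...,1]-c[1])<.05)
    q=W[m]; print(m.sum(), cv2.minAreaRect(q[:,:2].astype(np.float32)) if m.sum() else 0, q.mean(0))
E
```

```text
[0.43442454 0.37323287 0.22276666]
2495 ((0.4289194941520691, 0.37197524309158325), (0.0496220737695694, 0.052979469299316406), 18.68271827697754) [0.42723935 0.37239656 0.14381737]
1720 ((0.5237377882003784, 0.36618754267692566), (0.042876750230789185, 0.05206920951604843), 0.23093979060649872) [0.52140602 0.36657153 0.14291168]
```

The can stands upright in the carton (top at z≈0.144) and the spare is undisturbed. Next I go above the channel's +y end with the fingers shut.

>>> step_arm([
  [1,-0.018,-0.03,0,-0.9],
  [1,-0.022,-0.045,0,0],
  [1,-0.022,-0.045,0,0],
  [1,-0.022,-0.045,0,0],
  [1,-0.022,-0.045,0,0],
  [1,-0.022,-0.045,0,0],
  [1,-0.02,-0.045,0,0],
  [1,-0.012,-0.035,0,0],
  [1,0,-0.01,0,0],
  [1,0,0,0,0],
])

```text
clock: 8.3
eef_pos: [0.5951, 0.0262, 0.2158]
tool_rot: [0.018, -3.139, 0.001]
contact_force: [0.0, 0.1, 0.1]
opening: 0.0079
finger_force: 0.0
```

```bash
python3 - <<'E'
from h import *
np.set_printoptions(precision=4,suppress=True)
p,d,W,s=wrist("w4.png"); print(s["eef_pos"],s["tool_rot"],s["contact_force"])
p,d=capture("top");X=cloud("top",d)
g=cv2.resize(cv2.imread("pics/w4.png"),None,fx=1.5,fy=1.5);cv2.imwrite("pics/w4b.png",g)
E
```

```text
[0.5951 0.0262 0.2158] [ 0.0179 -3.1385  0.0011] [0.0336 0.099  0.0836]
```

View pics/w4b.png

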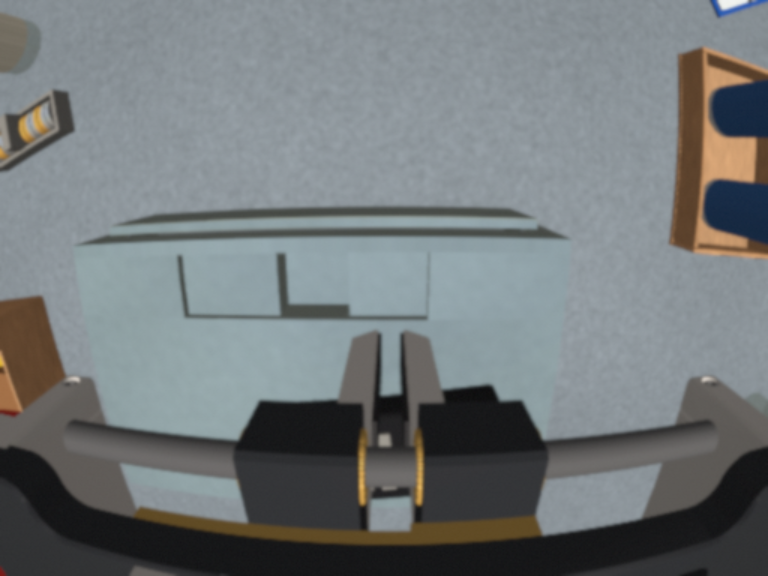

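The channel shows at (185–428, 255–318) with its recess at (282–350), which agrees with the depth measurement. The fingertips are over the solid floor on its +y side. I touch down there.

>>> step_arm([
  [1,0,0,0.03,0],
  [1,0,0,0.035,0],
  [1,0,0,0.025,0],
  [1,0,0,0.006,0],
  [1,0,0,0.004,0],
  [1,0,0,0.002,0],
  [1,0,0,0.002,0],
  [1,0,0,0.0005,0],
  [1,0,0,0,0],
  [1,0,0,0,0],
])

```text
clock: 9.4
eef_pos: [0.5964, 0.0282, 0.1134]
tool_rot: [-0.023, 3.141, 0.0]
contact_force: [0.3, -1.1, 0.3]
opening: 0.0007
finger_force: 0.0
```

>>> step_arm([
  [1,0,0,0.0005,0],
  [1,0,0,0.0005,0],
  [1,0,0,0.0005,0],
  [1,0,0,0.0005,0],
  [1,0,0,0.0005,0],
  [1,0,0,0,0],
  [1,0,0,0,0],
  [1,0,0,0,0],
  [1,0,0,0,0],
  [1,0,0,0,0],
])

```text
clock: 10.4
eef_pos: [0.5963, 0.0282, 0.1123]
tool_rot: [-0.023, 3.141, 0.0]
contact_force: [-3.2, -0.7, 12.8]
opening: 0.0005
finger_force: 6.5
```

>>> step_arm([
  [1,0,-0.003,-0.0004,0],
  [1,0,-0.006,0,0],
  [1,0,-0.006,0,0],
  [1,0,-0.006,0,0],
  [1,0,-0.006,0,0],
  [1,0,-0.006,0,0],
  [1,0,-0.006,0,0],
  [1,0,-0.006,0,0],
  [1,0,-0.006,0,0],
  [1,0,-0.003,0,0],
])

```text
clock: 11.4
eef_pos: [0.5965, -0.0272, 0.1105]
tool_rot: [0.022, -3.141, 0.001]
contact_force: [0.4, 0.2, 0.5]
opening: 0.0007
finger_force: 0.0
```

The tip dropped off the floor into the recess (force fell from 12.8 N to 0.5 N). I press the catch.

>>> step_arm([
  [1,0,0,0.006,0],
  [1,0,0,0.006,0],
  [1,0,0,0.005,0],
  [1,0,0,0.003,0],
  [1,0,0,0.003,0],
  [1,0,0,0.002,0],
  [1,0,0,0.0015,0],
  [1,0,0,0.001,0],
  [1,0,0,0,0],
  [1,0,0,0,0],
])

```text
clock: 12.4
eef_pos: [0.5965, -0.0253, 0.0837]
tool_rot: [0.024, -3.141, -0.001]
contact_force: [-1.5, 0.6, 6.7]
opening: 0.0003
finger_force: 3.4
```

```bash
python3 - <<'E'
from h import *
p,d=capture("top");X=cloud("top",d)
for u in (185,255,265): print([round(float(X[v,u,2]),3) for v in range(180,232,4)],[round(float(X[v,u,0]),3) for v in (184,228)])
E
```

```text
[0.604, 0.621, 0.636, 0.648, 0.661, 0.678, 0.684, 0.693, 0.704, 0.714, 0.725, 0.732, 0.741] [0.517, 0.434]
[0.115, 0.017, 0.011, 0.015, 0.011, 0.011, 0.011, 0.085, 0.001, 0.001, -0.001, -0.003, -0.002] [0.565, 0.409]
[0.118, 0.008, 0.015, 0.009, 0.008, 0.009, 0.014, 0.084, 0.005, 0.001, -0.002, -0.005, -0.003] [0.567, 0.41]
```

The drawer is open, with its floor visible and the front plate at x≈0.44. I retract and go above the rack.

>>> step_arm([
  [1,0,0,-0.03,0],
  [1,0,0,-0.045,0],
  [1,0,0,-0.045,0],
  [1,0.01,-0.03,0,0],
  [1,0.02,-0.045,0,0],
  [0,0.02,-0.045,0,0],
  [0,0.02,-0.045,0,0],
  [0,0.02,-0.045,0,0],
  [-0.2,0.02,-0.045,0,0],
  [-0.2,0.02,-0.045,0,0],
])

```text
clock: 13.45
eef_pos: [0.4707, -0.3293, 0.2032]
tool_rot: [-0.024, 3.141, -0.0]
contact_force: [0.1, -0.7, -0.1]
opening: 0.0373
finger_force: 0.0
```

>>> step_arm([
  [-0.2,0.011,-0.03,0,0],
  [-0.2,0,-0.01,0,-5],
  [-0.2,0,0,0.02,-5],
  [-0.2,0,0,0.03,-3.8],
  [-0.2,0,0,0.02,0],
  [-0.2,0,0,0,0],
  [-0.2,0,0,0,0],
  [-0.2,0,0,0,0],
  [-0.2,0,0,0,0],
  [-0.2,0,0,0,0],
])

```text
clock: 14.45
eef_pos: [0.4616, -0.3681, 0.1343]
tool_rot: [-0.401, 3.115, -0.002]
contact_force: [0.3, 0.3, -1.0]
opening: 0.0565
finger_force: 0.0
```

```bash
python3 - <<'E'
from h import *
np.set_printoptions(precision=4,suppress=True)
p,d,W,s=wrist("w5.png"); print(s["eef_pos"],s["tool_rot"],s["opening"])
T=cv2.Rodrigues(s["tool_rot"])[0]; print("tool y ang",np.degrees(np.arctan2(T[1,1],T[0,1])))
near=(np.hypot(W[...,0]-.455,W[...,1]+.368)<.085)&(d>0)
for n,lo,hi in(("rack",.015,.06),("handle",.044,.06)):
    m=near&(W[...,2]>lo)&(W[...,2]<hi); m=cv2.morphologyEx(m.astype(np.uint8),cv2.MORPH_OPEN,np.ones((3,3)))>0
    q=W[m]; print(n,m.sum(),cv2.minAreaRect(q[:,:2].astype(np.float32)),np.median(q,0),np.percentile(q[:,2],[5,95]))
    v,u=np.nonzero(m); print(u.min(),u.max(),v.min(),v.max())
E
```

```text
[ 0.4616 -0.3681  0.1343] [-0.4011  3.1146 -0.002 ] 0.05650671646454791
tool y ang 104.67456327241533
rack 5340 ((0.45379748940467834, -0.3674897253513336), (0.04736851155757904, 0.12100765109062195), 14.707901000976562) [ 0.451  -0.3684  0.0303] [0.0198 0.0523]
201 322 157 208
handle 562 ((0.45330941677093506, -0.36721619963645935), (0.040012892335653305, 0.01120507251471281), 14.856433868408203) [ 0.4523 -0.3675  0.0522] [0.0506 0.0533]
256 268 165 208
```

View pics/w5.png

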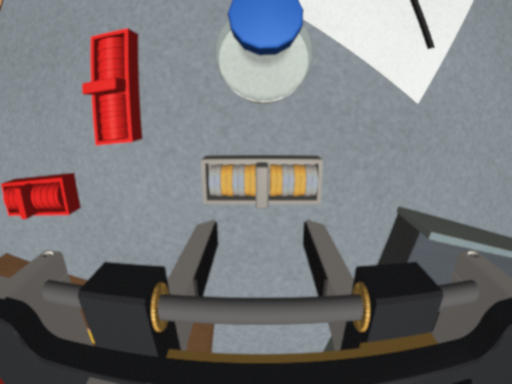

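The grey rack spans (201–322, 157–208) with its handle at (262,185), aligned with the fingers. The bottle behind it is clear. I correct a few mm, descend and grip.

>>> step_arm([
  [-0.2,0.0075,0.003,0.02,0],
  [-0.2,0,0,0.03,0],
  [-0.2,0,0,0.03,0],
  [-0.2,0,0,0.016,0],
  [-0.2,0,0,0.003,0],
  [-0.2,0,0,0,0],
  [1,0,0,0,0],
  [1,0,0,0,0],
  [1,0,0,0,0],
  [1,0,0,0,0],
], newtons=30)

```text
clock: 15.5
eef_pos: [0.4534, -0.367, 0.035]
tool_rot: [-0.401, 3.115, -0.001]
contact_force: [0.7, 0.9, 1.1]
opening: 0.0282
finger_force: 0.0
```

>>> step_arm([
  [1,0,0,0,0],
  [1,0,0,0,0],
  [1,0,0,0,0],
  [1,0,0,0,0],
  [1,0,0,-0.015,0],
  [1,0,0,-0.03,0],
  [1,0,0,-0.035,0],
  [1,0,0,-0.035,0],
  [1,0,0,0,0],
  [1,0,0,0,0],
])

```text
clock: 16.5
eef_pos: [0.4527, -0.3662, 0.1498]
tool_rot: [0.401, -3.116, -0.001]
contact_force: [-0.2, 1.2, -4.8]
opening: 0.0116
finger_force: 30.0
```

```bash
python3 - <<'E'
from h import *
np.set_printoptions(precision=4,suppress=True)
p,d=capture("top");X=cloud("top",d);Z=X[...,2]
m=np.zeros(d.shape,bool);m[190:225,160:285]=1
q=X[m&(Z>.07)&(Z<.1)];print("plate",len(q),cv2.minAreaRect(q[:,:2].astype(np.float32)),np.median(q,0))
q=X[m&(Z>.0075)&(Z<.018)];print("floor",np.percentile(q,[2,50,98],0))
f=[X[[v for v in range(160,192) if Z[v,u]>.102][-1],u,:2] for u in range(178,262)]
print(np.mean(f,0))
p,d,W,s=wrist("w6.png");print(s["eef_pos"],s["tool_rot"],s["opening"],s["finger_force"])
# held rack underside/top seen from the wrist, tool axes
T=cv2.Rodrigues(s["tool_rot"])[0];L=(W-s["eef_pos"])@T
m=(d>0)&(np.abs(L[...,0])<.04)&(np.abs(L[...,1])<.07)&(L[...,2]>-.005)&(L[...,2]<.03);q=L[m];print(m.sum(),np.percentile(q,[3,50,97],0))
E
```

```text
plate 237 ((0.44803282618522644, -0.03734360635280609), (0.007834803313016891, 0.3320210576057434), 0.6693463921546936) [ 0.448  -0.062   0.0844]
floor [[ 0.4536 -0.1916  0.0079]
 [ 0.4978 -0.0387  0.0122]
 [ 0.5419  0.1178  0.0174]]
[ 0.5622 -0.0231]
[ 0.4519 -0.3657  0.1486] [ 0.4011 -3.114  -0.0033] 0.011325285943389518 29.999032616615295
9552 [[-0.0205 -0.0558 -0.0008]
 [ 0.01    0.0012  0.0062]
 [ 0.0228  0.0584  0.0261]]
```

>>> step_arm([
  [1,-0.01,0,0,7],
  [1,-0.01,0,0,6.9],
  [1,-0.005,0.03,0,0],
  [1,-0.005,0.042,0,0],
  [1,-0.005,0.045,0,0],
  [1,-0.005,0.045,0,0],
  [1,-0.005,0.045,0,0],
  [1,-0.005,0.045,0,0],
  [1,-0.005,0.042,0,0],
  [1,-0.004,0.03,0,0],
])

```text
clock: 17.6
eef_pos: [0.5058, -0.0346, 0.1477]
tool_rot: [0.026, -3.137, -0.002]
contact_force: [0.5, 0.3, -4.6]
opening: 0.0117
finger_force: 30.0
```

>>> step_arm([
  [1,0,0,0,0],
  [1,0,0,0,0],
  [1,0,0,0.015,0],
  [1,0,0,0.015,0],
  [1,0,0,0,0],
  [1,0,0,0,0],
  [1,0,0,0,0],
  [1,0,0,0,0],
  [1,0,0,0,0],
  [1,0,0,0,0],
])

```text
clock: 18.6
eef_pos: [0.5075, -0.0384, 0.1197]
tool_rot: [-0.021, 3.141, 0.0]
contact_force: [-0.2, -0.2, -2.7]
opening: 0.0119
finger_force: 30.0
```

```bash
python3 - <<'E'
from h import *
np.set_printoptions(precision=4,suppress=True)
p,d,W,s=wrist("w7.png");print(s["eef_pos"],s["tool_rot"])
T=cv2.Rodrigues(s["tool_rot"])[0];print(np.degrees(np.arctan2(T[1,1],T[0,1])))
save("w7b.png",cv2.resize(p,None,fx=1.5,fy=1.5))
E
```

```text
[ 0.5075 -0.0384  0.1197] [-0.0211  3.1409  0.    ]
90.76854977076685
```

View pics/w7b.png

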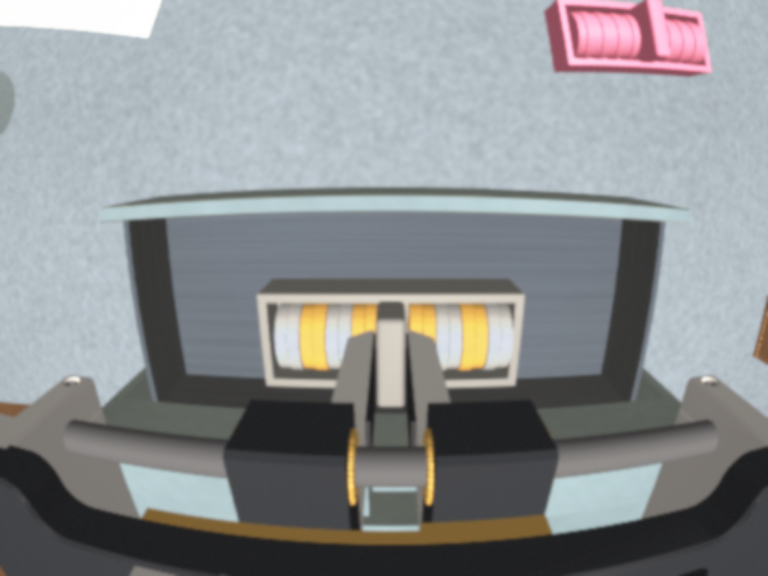

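The rack (260–523, 283–388) is level and square over the open drawer's floor, between the plate at row 205 and the unit's face. I lower it from 0.120 to about 0.047.

>>> step_arm([
  [1,0,0,0.02,0],
  [1,0,0,0.025,0],
  [1,0,0,0.015,0],
  [1,0,0,0.006,0],
  [1,0,0,0.003,0],
  [1,0,0,0.002,0],
  [1,0,0,0.001,0],
  [1,0,0,0.001,0],
  [1,0,0,0,0],
  [1,0,0,0,0],
])

```text
clock: 19.65
eef_pos: [0.5075, -0.0384, 0.0466]
tool_rot: [-0.021, 3.141, 0.0]
contact_force: [-0.2, -0.6, -3.0]
opening: 0.0116
finger_force: 30.0
```

>>> step_arm([
  [1,0,0,0.0005,0],
  [1,0,0,0.0005,0],
  [1,0,0,0.0005,0],
  [1,0,0,0.0005,0],
  [1,0,0,0,0],
  [1,0,0,0,0],
  [1,0,0,0,0],
  [1,0,0,0,0],
  [1,0,0,0,0],
  [1,0,0,0,0],
])

```text
clock: 20.65
eef_pos: [0.5089, -0.0384, 0.0465]
tool_rot: [-0.021, 3.138, 0.0]
contact_force: [-2.0, 0.6, 14.6]
opening: 0.0115
finger_force: 30.0
```

The rack is on the floor. I relieve the pressure, release and rise.

>>> step_arm([
  [1,0,0,-0.001,0],
  [1,0,0,0,0],
  [0.4,0,0,0,0],
  [0.2,0,0,0,0],
  [0,0,0,0,0],
  [0,0,0,0,0],
  [0,0,0,-0.02,0],
  [0,0,0,-0.035,0],
  [0,0,0,-0.045,0],
  [0,0,0,-0.04,0],
])

```text
clock: 21.65
eef_pos: [0.5071, -0.0385, 0.1869]
tool_rot: [0.021, -3.141, 0.0]
contact_force: [0.5, -0.3, -0.1]
opening: 0.0471
finger_force: 0.0
```

```bash
python3 - <<'E'
from h import *
np.set_printoptions(precision=4,suppress=True)
p,d,W,s=wrist("w8.png");print(s["eef_pos"],s["tool_rot"],s["opening"])
m=(d>0)&(abs(W[...,0]-.508)<.05)&(abs(W[...,1]+.038)<.1)&(W[...,2]>.025)&(W[...,2]<.075)
q=W[m];print(m.sum(),cv2.minAreaRect(q[:,:2].astype(np.float32)),np.percentile(q[:,2],[5,50,90,99]))
m&=(W[...,2]>.055);q=W[m];print(m.sum(),np.median(q,0))
E
```

```text
[ 0.5071 -0.0385  0.1869] [ 0.0209 -3.1413  0.0001] 0.04714170313007673
4218 ((0.5068793892860413, -0.03704901039600372), (0.046048056334257126, 0.1204945519566536), 0.6383678317070007) [0.0298 0.0418 0.0621 0.0651]
447 [ 0.506  -0.0363  0.0641]
```

The rack lies flat in the drawer with the gripper clear. I go round in front of the plate with the fingers shut.

>>> step_arm([
  [0.5,0.02,0,0,0],
  [1,0.035,0,0,0],
  [1,0.035,0,0,0],
  [1,0.013,0,0,0],
  [1,0,0,0.02,0],
  [1,0,0,0.035,0],
  [1,0,0,0.035,0],
  [1,0,0,0.03,0],
  [1,0,0,0.01,0],
  [1,0,0,0,0],
])

```text
clock: 22.7
eef_pos: [0.4034, -0.0398, 0.0544]
tool_rot: [0.021, -3.138, -0.0]
contact_force: [0.6, 0.2, 0.3]
opening: 0.0004
finger_force: 0.0
```

>>> step_arm([
  [1,-0.01,0,0,0],
  [1,-0.01,0,0,0],
  [1,-0.01,0,0,0],
  [1,-0.01,0,0,0],
  [1,-0.012,0,0,0],
  [1,-0.012,0,0,0],
  [1,-0.012,0,0,0],
  [1,-0.012,0,0,0],
  [1,-0.012,0,0,0],
  [1,-0.01,0,0,0],
])

```text
clock: 23.7
eef_pos: [0.5141, -0.0383, 0.0556]
tool_rot: [0.021, -3.14, -0.0]
contact_force: [-4.7, -0.1, 4.8]
opening: 0.0007
finger_force: 2.3
```

>>> step_arm([
  [1,-0.008,0,0,0],
  [1,-0.008,0,0,0],
  [1,-0.006,0,0,0],
  [1,-0.003,0,0,0],
  [1,-0.002,0,0,0],
  [1,-0.002,0,0,0],
  [1,-0.001,0,0,0],
  [1,0,0,0,0],
  [1,0,0,0,0],
  [1,0,0,0,0],
])

```text
clock: 24.7
eef_pos: [0.5437, -0.0379, 0.055]
tool_rot: [0.021, -3.14, -0.0]
contact_force: [-3.6, -0.6, -2.8]
opening: 0.0003
finger_force: 2.0
```

>>> step_arm([
  [1,-0.0015,0,0,0],
  [1,-0.0015,0,0,0],
  [1,-0.0015,0,0,0],
  [1,-0.0015,0,0,0],
  [1,-0.001,0,0,0],
  [1,-0.001,0,0,0],
  [1,0,0,0,0],
  [1,0,0,0,0],
  [1,0,0,0,0],
  [1,0,0,0,0],
])

```text
clock: 25.7
eef_pos: [0.5486, -0.0378, 0.0552]
tool_rot: [0.021, -3.135, -0.001]
contact_force: [-10.7, 0.9, 3.3]
opening: 0.0
finger_force: 5.5
```

>>> step_arm([
  [1,-0.001,0,0,0],
  [1,-0.001,0,0,0],
  [1,-0.001,0,0,0],
  [1,-0.001,0,0,0],
  [1,0,0,0,0],
  [1,0,0,0,0],
  [1,0,0,0,0],
  [1,0,0,0,0],
  [1,0,0,0,0],
  [1,0,0,0,0],
])

```text
clock: 26.7
eef_pos: [0.5485, -0.0378, 0.0553]
tool_rot: [0.02, -3.127, -0.001]
contact_force: [-17.3, 0.6, 11.2]
opening: 0.0002
finger_force: 9.2
```

It no longer moves under 17 N, so it is at its stop. I back off and check.

>>> step_arm([
  [1,0.003,0,0,0],
  [1,0.003,0,0,0],
  [1,0.004,0,0,0],
  [1,0.01,0,0,0],
  [1,0.025,0,0,0],
  [1,0.03,0,0,0],
  [1,0.02,0,-0.03,0],
  [1,0.01,0,-0.045,0],
  [1,0,0,-0.045,0],
  [1,0,0,-0.03,0],
])

```text
clock: 27.7
eef_pos: [0.4544, -0.0394, 0.2094]
tool_rot: [-0.021, 3.132, -0.0]
contact_force: [0.5, -0.5, -0.6]
opening: 0.0001
finger_force: 0.0
```

```bash
python3 - <<'E'
from h import *
np.set_printoptions(precision=4,suppress=True)
s=state();print(s["eef_pos"],s["contact_force"])
p,d=capture("top");X=cloud("top",d);Z=X[...,2];p2,_=capture("scene")
m=np.zeros(d.shape,bool);m[180:235,165:285]=1
q=X[m&(Z>.07)&(Z<.1)&(X[...,0]<.56)&(abs(X[...,1]+.037)>.09)];print("plate",len(q),np.median(q,0))
def rect(n,u0,u1,v0,v1,lo,hi):
    m=np.zeros(d.shape,bool);m[v0:v1,u0:u1]=1;q=X[m&(Z>lo)&(Z<hi)];print(n,len(q),cv2.minAreaRect(q[:,:2].astype(np.float32)),np.median(q[:,2]))
rect("term",170,240,115,160,.138,.17);rect("spare",80,120,170,205,.12,.16);rect("can",80,125,205,235,.12,.16);rect("cap",312,350,235,265,.17,.22)
save("end.png",np.hstack([cv2.resize(p[100:280,60:360],(400,240)),cv2.resize(p2[120:280,130:430],(400,240))]))
E
```

```text
[ 0.4544 -0.0394  0.2094] [ 0.4947 -0.4793 -0.5946]
plate 99 [0.5556 0.0753 0.083 ]
term 1076 ((0.7080753445625305, 0.02731526643037796), (0.07656560093164444, 0.15000846982002258), 6.308772087097168) 0.1505604283233991
spare 242 ((0.5292214155197144, 0.36015886068344116), (0.05204213410615921, 0.04916130378842354), 1.152718424797058) 0.14391323816514157
can 247 ((0.43022602796554565, 0.3665114641189575), (0.049475446343421936, 0.051326338201761246), 52.99335861206055) 0.14374765980410378
cap 82 ((0.349141925573349, -0.3962932825088501), (0.024569334462285042, 0.028427457436919212), 2.300374984741211) 0.19950088908297328
```

View pics/end.png

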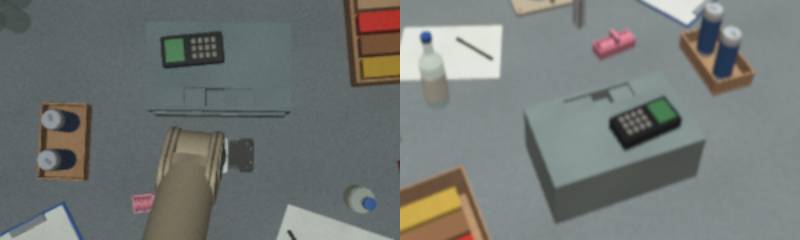

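The drawer is shut and held against its spring. Both cans stand in the carton, and the terminal and bottle are unmoved. I compare the plate with its position at the start, then hand in.

```bash
python3 - <<'E'
from h import *
def px(d):
    X=cloud("top",d);Z=X[...,2];m=np.zeros(d.shape,bool);m[180:235,165:285]=1
    return np.median(X[m&(Z>.07)&(Z<.1)&(X[...,0]<.56)&(abs(X[...,1]+.037)>.09)][:,0])
a=px(np.load("top0.npz")["d"]);b=px(capture("top")[1]);print(a,b)
if abs(a-b)<.004: print(close_job())
E
```

```text
0.5558687611249786 0.5563140358532632
the job is handed in; nothing more can be done
None
```

The job is handed in at about 28 s: the can stands upright in the carton's free end, the rack lies flat in the drawer, and the drawer is shut and held against its spring (front within 0.5 mm of where it started), with both cans, the bottle and the terminal undisturbed.

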